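# Lock a daylight sensor on its junction box with a back-up spanner

## Task

The daylight sensor on the grey junction box is already aimed, so lock it there: drop the ring spanner over the sensor's brass hexagon so that its handle lies just beside the upright steel conduit, on the side where the conduit will stop it from swinging clockwise, then turn the blue knurled lock ring clockwise until it is tight, about 1.3 N m. Do not let the sensor turn away from its aim, do not go beyond 2 N m, and leave the spanner sitting on the hexagon with everything else where it was.

Things in the scene. Friction and masses are not known exactly. Their poses are not given: they have to be found in the camera images.
- junction_box: Grey die-cast box, 130 x 282 mm, fixed on a wooden board (172 x 350 mm), lid face 78 mm above the bench. Origin: centre of the underside, z up, y along its length; sensor axis at (-10, -85) mm, conduit at (12, 85). On the sensor's axis, above the lid: hub to 14 mm, blue lock ring to 32, black flange (50 mm wide) to 34, brass hexagon to 46, white dome to 60.
- conduit: Upright steel conduit tube, 22 mm wide, red collar on top (72 mm above the lid), fixed in an aluminium connector 60 mm wide that reaches 33 mm above the lid, its shoulder just under the spanner's handle. Origin: on the tube's axis at the lid's face. It is the stop for the spanner: a handle along the box's +y from the hexagon passes the tube with 3 mm to spare on its clockwise side.
- hex_seat (a point): Centre of the top of the sensor's black flange, at the hexagon's foot, where the spanner's head rests. Turns with the sensor; x is where the amber eye in the dome looks. Brass hexagon: 36 mm across flats, 12 mm high, flats facing x and every 60 degrees on. The white dome above it (33 mm wide at the foot, 16 at the top, 14 high) guides the spanner on.
- sensor (a joint): Turn of the sensor barrel in its hub, rad, anticlockwise from above positive; 0 = eye square out of the box's long side (box +x). Starts at 0.02 to 0.07, well aimed; aim kept within 0.2 either side. It turns against only 0.1 N m, less than the ring's drag, so unless held it goes round with the ring. With the spanner on, it first follows by 0.06 to 0.2 rad until all play is taken up.
- lock_ring: Blue knurled lock ring, 64 mm wide, 18 high, on the sensor's axis. Origin: centre of its underside; x: its white mark. Hub below (53 mm) and spanner head above (54 mm) are narrower: fingers can grip it from above either side of the handle. Clockwise from above tightens: it runs at about 0.4 N m for 0.5 to 0.95 rad, then comes up hard (1 N m in 0.02 rad); where exactly only shows by feel.
- spanner: Loose steel ring spanner, about 0.28 kg, flat on the bench, 12 mm thick. Origin: centre of its hexagonal hole, at the underside; x along the handle, z up. Hole 37.2 mm across flats, flats facing 30, 90, 150.. degrees from x: it fits with x at 30, 90, 150.. degrees to the eye. Head 54 mm wide; handle 16 mm wide, from 24 to 233 mm; balances about 110 mm from the origin.
- carton: Bystander: open cardboard carton of fittings, 150 x 120 x 85 mm, loose. Origin: centre of its underside.
- spare_ring: Bystander: spare blue lock ring, 64 mm wide, 18 mm high, loose on the bench. Origin: centre of its underside. Not the one to turn.
- coupling: Bystander: steel conduit coupling, 32 mm wide, 45 mm high, standing loose. Origin: centre of its underside.
- screwdriver: Bystander: screwdriver with an orange handle, 210 mm long, lying loose on the bench. Origin: under its middle, x from handle to tip.

How it is judged:
By the outcome, as a careful person would: the job done as asked, in the order asked, and still so for the second after the job is handed in, with the robot touching nothing.
It also fails if it takes over 54 s, if anything falls off the work surface, if the arm or the gripper's body presses on something with over 40 N, if the wrist force passes 120 N, or if a joint passes its speed limit or range.

## Robot

A 6-joint arm with a two-finger parallel gripper is mounted at the origin on the work surface. World frame = base frame: x ahead of the robot, y to its left, z up, the work surface at z = 0. Lengths are in m, angles in rad, forces in N, time in s.
With the tool pointing down it reaches from about 0.25 to 0.725 m from the base axis. Payload 4 kg.
Tool frame: the origin (TCP) lies midway between the tips of the shut fingers; the grasp point (between the pads) lies 19 mm behind it; z points along the fingers, y is the line along which they close (so a half turn about z gives the same grasp; the last joint's range is limited). The gripper opens to 85 mm and grips with 20 to 120 N. Pads are 22 mm wide; open, the fingers measure 114 mm over their backs; the gripper's body (76 mm by 85 mm) begins 54 mm behind the grasp point. The pads swing forward as they close: fully open they stand 13 mm farther back than shut.
Start: joints at [1.227, 0.241, 0.005, 1.335, 0, 1.571], TCP at [0.169, 0.471, 0.231] pointing down, gripper open.
Joint ranges: [-2.72, 2.72], [-1.05, 1.87], [-1.09, 1.28], [-1.99, 2.15], [-1.42, 1.44], [-3.14, 3.14]. Speed limits (rad/s): [2.79, 2.79, 3.14, 3.14, 3.14, 3.14].

## Interface

Orientations are given as a rotation vector (axis times angle).
In Python, from rig import robot, cams, ticket, finder gives the robot as it stands. The module is installed in compiled form; this text tells all that it offers.
- The arm moves only by the tool move_arm, never from a script. Its argument "plan" is text: rows parted by semicolons, each of 7 numbers parted by spaces: the shift along the tool's x, y, z in units of 40 mm (1.0 is 40 mm), then the turn, a rotation vector about the tool's x, y, z in units of 10 degrees (1.0 is 10 degrees), then the opening, from -1 (shut) to 1 (fully open). A call has 1 to 8 rows; each row is the pose to reach, as a shift and turn from the pose commanded when the call began, along the tool's axes at that moment; what a row does not reach only later rows make up. A row lasts 1/8 s, in which the tool goes at most 62.5 mm and 10.7 degrees, less where a joint would pass 70% of its speed; a pose out of reach is approached as far as the arm can. A call with a gripper value outside its range is refused whole. The fingers move at their own pace and stop on an object; the grip force is fixed at half the most. Time passes only in rows, so rows that repeat a pose let the fingers close. It gives the time, the measured TCP pose, the force, the opening and the grip force at its end, in the units of the state.
- robot.sense(): the state, without advancing time (a new reading comes with each control period).
- cams.grab_frame(name): name is "scene" or "side" or "wrist"; returns (picture, depth): 400x640x3 uint8, red, green, blue; 400x640 float32, m along the optical axis (not along the pixel's ray), 0 where there is no reading.
- cams.calibration(name): a dict with "fx", "fy", "cx", "cy" (pixels), "xyz" and "attitude" of the camera in the world. Camera axes: x right, y up, looking along -z (the intrinsics and any distortion apply to the point x, -y, -z); pixel columns grow to the right and rows downward; lengths in m; the calibration is good to about 2 mm. A picture is of the moment at which its call begins: read the wrist's pose just before it. calibration takes no time and is no camera call; for the wrist camera it gives the pose at the moment of the call.
- ticket.finish_job(): hands the job in; it is judged then, once.
Trained networks look in the newest picture that a camera, given by its name, has taken for a name from the list of things; names that differ only in an ending like _2 or _b are one class to them, and where a whole thing is asked for, a point or a joint stands for the part that bears it (a point fixed in the world has none). Each returns a list of dicts, best first, with "score" (0 to 1); they miss things now and then, are a little off and sometimes report something else, mostly with a low value. They report only what shows in the picture. A call takes as long as a camera call.
- finder.search_frame(query, camera): "bbox" ([centre column, centre row, width, height] in pixels, round what is visible of it).
- finder.trace(query, camera): "region" (400x640 bool, what is visible of it) and "bbox" ([centre column, centre row, width, height] in pixels, round what is visible of it).
- finder.place_of(query, camera): "point" ([column, row] in pixels: a listed point, or the origin of a listed thing).
The state is a dict: "t": time; "joints": joint angles; "dq": joint speeds; "tau": joint torques, N m; "tcp_pos": TCP position; "tcp_rot": TCP orientation; "force": force on the tool from outside, world axes, zero at the start; "wrist_torque": the same for the moment, N m; "grip_width": finger opening in m; "grasp_force": force on a finger pad.
Only numpy, scipy, OpenCV 4.12 (cv2) and the standard library are available. Lean on these libraries where they do the work, as an engineer would, in place of code of your own. Each camera call takes 0.05 s, during which the arm holds its last target. There are 200 camera calls.

## Working session

There is one attempt and no reset: what is moved stays moved. The work goes in short steps, Python scripts to look and compute and a tool call to move; the robot and the scene stay as the last step left them, time stands still between calls to the robot, and variables do not carry over. Pictures are saved under pics/ and viewed, at most 10 in all, crops included, and the job is handed in when it is done.

Besides the shell and the picture viewer there is one more tool, called after "Emit:" in YAML: its name, and indented under it one key for each argument. move_arm: Moves the arm, as the interface text tells. Its arguments: {"type":"object","properties":{"plan":{"type":"string"}},"required":["plan"]}

```bash
mkdir -p pics; cat > h.py <<'E'
import numpy as np, cv2
from scipy.spatial.transform import Rotation as R
from rig import robot, cams, ticket, finder
def cal(n):
    c=cams.calibration(n); a=np.array(c["attitude"],float)
    M=a if a.shape==(3,3) else (R.from_rotvec(a).as_matrix() if a.size==3 else R.from_quat(a).as_matrix())
    return c,M,np.array(c["xyz"])
def px2w(n,C,uv,d):
    c,M,p=C; uv=np.atleast_2d(uv).astype(float); d=np.atleast_1d(d)
    x=(uv[:,0]-c["cx"])/c["fx"]; y=(uv[:,1]-c["cy"])/c["fy"]
    return p+(np.stack([x,-y,-np.ones_like(x)],1)*d[:,None])@M.T
def ray_z(C,uv,z):
    a=px2w(0,C,uv,1.0); p=C[2]; d=a-p
    return p+d*((z-p[2])/d[:,2])[:,None]
def w2px(C,P):
    c,M,p=C; q=(np.atleast_2d(P)-p)@M
    return np.stack([c["cx"]+c["fx"]*q[:,0]/-q[:,2], c["cy"]-c["fy"]*q[:,1]/-q[:,2]],1)
def cloud(n,C,dep,mask):
    v,u=np.nonzero(mask&(dep>0)); return px2w(n,C,np.stack([u,v],1),dep[v,u])
def save(name,im,s=1):
    cv2.imwrite("pics/"+name,cv2.resize(im[:,:,::-1],None,fx=s,fy=s,interpolation=cv2.INTER_CUBIC))
E
python3 - <<'E'
from h import *
for n in ["scene","side","wrist"]:
    C=cal(n); print(n,{k:v for k,v in C[0].items()})
    im,d=cams.grab_frame(n); save(n+"0.png",im); np.savez(n+"0.npz",im=im,d=d)
    for q in ["hex_seat","conduit","junction_box","spanner","lock_ring","carton","spare_ring","coupling","screwdriver"]:
        for r in finder.place_of(q,n)[:2]: print(q,np.round(r["point"],1),round(r["score"],2))
s=robot.sense(); print(s)
E
```

```text
scene {'fx': 496.1592028468002, 'fy': 496.1592028468002, 'cx': 313.35465479860426, 'cy': 194.80934877021565, 'xyz': array([1.16535549, 0.75557793, 1.02367299]), 'attitude': array([0.33661259, 1.04284011, 2.34955234])}
hex_seat [315.3 154.6] 0.73
hex_seat [371.5 345.4] 0.62
conduit [323.4 197.9] 0.68
junction_box [317.8 198.3] 0.7
spanner [382.5 268.2] 0.87
lock_ring [311.4 157.9] 0.48
carton [369.7 347.6] 0.81
carton [348.9 288.4] 0.44
spare_ring [350.3 290.5] 0.56
coupling [270.1 261.6] 0.71
screwdriver [317.6 196.7] 0.71
screwdriver [293.3 132.8] 0.7
side {'fx': 373.6658607808378, 'fy': 373.6658607808378, 'cx': 313.71153896080403, 'cy': 204.51963524434936, 'xyz': array([0.29127344, 0.62140811, 0.85538916]), 'attitude': array([ 0.2139434 , -1.02860502, -2.53410244])}
hex_seat [370.7 171.9] 0.65
conduit [326.9 205.8] 0.45
junction_box [349.9 212.4] 0.7
spanner [301.5 293.6] 0.95
spanner [210.1 317.3] 0.22
lock_ring [372.7 177.3] 0.42
carton [207.1 319.7] 0.57
spare_ring [262.3 279. ] 0.64
coupling [265.3 216.5] 0.62
screwdriver [421.2 165. ] 0.79
wrist {'fx': 336.61728146580964, 'fy'
[... 168 characters left out ...]
  1.2199628 ])}
{'t': 1.5, 'joints': array([1.22697463e+00, 2.40566747e-01, 5.00403493e-03, 1.33520043e+00,
       8.66222867e-06, 1.57079743e+00]), 'dq': array([-1.58286714e-04, -5.73029365e-04,  7.67814957e-05, -9.36175124e-04,
       -3.86006911e-04, -1.87496800e-03]), 'tau': array([-2.54823761e-03, -3.72208786e+01,  2.52684224e+01,  1.33947800e-03,
       -1.33710373e-04,  2.09871280e-05]), 'tcp_pos': array([0.16854184, 0.47073902, 0.23132463]), 'tcp_rot': array([-5.37418831e-01, -3.09528148e+00, -5.36820828e-05]), 'force': array([-0.91728966, -0.67055388,  0.61686863]), 'wrist_torque': array([ 0.07891698,  0.0057076 , -0.04569676]), 'grasp_force': 0.0, 'grip_width': 0.08523176581930694}
```

View pics/scene0.png

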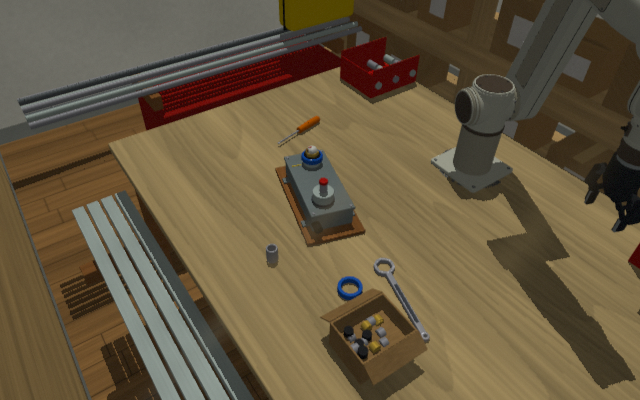

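View pics/side0.png

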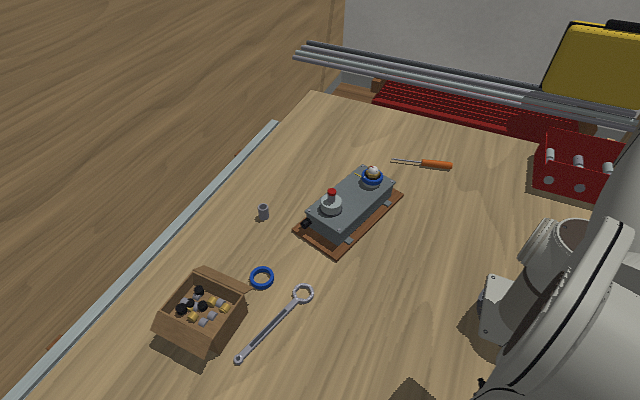

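Scene: the sensor is at (312,157), the conduit's red collar at (323,183), the spanner head at (385,268) with its handle end at (424,337) near the carton (372,340). The side view agrees: sensor (372,176), collar (331,192), spanner (303,293)→(238,360).

```bash
cat > m1.py <<'E'
from h import *
for n in ["scene","side"]:
    C=cal(n); im,d=cams.grab_frame(n)
    hsv=cv2.cvtColor(im,cv2.COLOR_RGB2HSV)
    def show(q,zlo,zhi):
        rs=finder.trace(q,n)
        if not rs: print(n,q,"none");return
        P=cloud(n,C,d,rs[0]["region"]); P=P[(P[:,2]>zlo)&(P[:,2]<zhi)]
        if len(P)<5: print(n,q,"few");return
        (c,wh,a)=cv2.minAreaRect((P[:,:2]*1000).astype(np.float32))
        print(n,q,round(rs[0]["score"],2),len(P),"rect",np.round(c,1),np.round(wh,1),round(a,1),"z",np.round(np.percentile(P[:,2],[5,50,95]),4))
        return P
    P=show("spanner",.004,.03)
    if P is not None:
        m=P[:,:2].mean(0);_,_,V=np.linalg.svd(P[:,:2]-m);print(" ax",V[0],m, np.percentile((P[:,:2]-m)@V[0],[0,1,99,100]))
    show("junction_box",.07,.085); show("carton",.0,.2); show("spare_ring",.005,.04);show("coupling",.03,.06)
    # red collar and blue ring by colour
    red=((hsv[...,0]<6)|(hsv[...,0]>174))&(hsv[...,1]>170)&(hsv[...,2]>90)
    P=cloud(n,C,d,red); P=P[(P[:,2]>.12)&(P[:,2]<.17)&(P[:,0]>.2)&(P[:,0]<.9)]
    print("red",len(P),P.mean(0) if len(P) else 0,P.min(0),P.max(0))
    blue=(hsv[...,0]>105)&(hsv[...,0]<125)&(hsv[...,1]>150)
    P=cloud(n,C,d,blue); Q=P[(P[:,2]>.08)&(P[:,2]<.13)]
    if len(Q): 
        T=Q[Q[:,2]>np.percentile(Q[:,2],60)]
        print("blue",len(Q),Q.min(0),Q.max(0),T.mean(0))
    Q=P[(P[:,2]<.03)]
    if len(Q): print("spare",len(Q),Q.min(0),Q.max(0))
    np.savez(n+"1.npz",im=im,d=d)
E
python3 m1.py
```

```text
scene spanner 0.88 630 rect [557.1 265.1] [257.6  53.6] 69.8 z [0.0062 0.0113 0.0147]
 ax [0.27319683 0.96195816] [0.55065724 0.26726277] [-0.12889943 -0.12564172  0.12769573  0.12963664]
scene junction_box 0.64 2101 rect [ 513.7 -151.4] [288.3 131.3] 73.5 z [0.074  0.0779 0.0818]
scene carton 0.58 6127 rect [677.3 319.6] [217.2 200.8] 87.7 z [0.0276 0.0623 0.0855]
scene spare_ring 0.92 306 rect [641.3 174.4] [63.5 62.9] 19.9 z [0.0065 0.0167 0.0207]
scene coupling 0.54 80 rect [750.6 -24.5] [30.7 26.1] 76.3 z [0.0312 0.0397 0.0461]
red 38 [ 0.55102537 -0.0717171   0.14962039] [ 0.54023151 -0.08347456  0.1441814 ] [ 0.5612584  -0.06150086  0.15417126]
blue 135 [ 0.45386011 -0.25320969  0.09341713] [ 0.51207504 -0.19643604  0.11787213] [ 0.48697462 -0.21473713  0.11117315]
spare 283 [ 0.61166034  0.14437989 -0.00248429] [0.67335307 0.2065528  0.0253423 ]
side spanner 0.57 853 rect [548.3 269.5] [259.4  53.9] 74.8 z [0.0064 0.0116 0.0144]
 ax [0.26709288 0.96367079] [0.54805554 0.27178414] [-0.13181872 -0.12763865  0.12490761  0.12755447]
side junction_box 0.89 2240 rect [ 513.7 -148.3] [281.7 131.8] 73.3 z [0.0748 0.0778 0.0808]
side carton 0.77 5828 rect [721.2 329.3] [196.3 196. ] 88.3 z [0.0316 0.0624 0.0856]
side spare_ring 0.66 277 rect [639.4 176.5] [61.8 62.4] 63.9 z [0.0077 0.017  0.0203]
side coupling 0.57 68 rect [747.7 -21.6] [27.1 29.8] 28.8 z [0.0307 0.0397 0.0458]
red 41 [ 0.54681249 -0.07576525  0.14904263] [ 0.48697885 -0.23283514  0.13579893] [ 0.55969525 -0.06240751  0.15188019]
blue 136 [ 0.44686346 -0.2457476   0.09334818] [ 0.50950842 -0.19430569  0.11394359] [ 0.47778942 -0.21639941  0.11034332]
spare 287 [0.6073535  0.14513123 0.00121838] [0.66852364 0.20908723 0.02269405]
```

```bash
cat >> h.py <<'E'
def goto(pos,yaw_deg,tilt=None):
    """row (units) to bring TCP to pos, pointing down, tool y at yaw_deg (either sense nearer chosen by caller)"""
    s=robot.sense(); R0=R.from_rotvec(s["tcp_rot"]); a=np.radians(yaw_deg)
    y=np.array([np.cos(a),np.sin(a),0]); z=np.array([0,0,-1.]); x=np.cross(y,z)
    R1=R.from_matrix(np.stack([x,y,z],1))
    sh=R0.inv().apply(np.array(pos)-s["tcp_pos"])/.04; tu=np.degrees((R0.inv()*R1).as_rotvec())/10
    print("ROW",np.round(sh,3),np.round(tu,3)," from",np.round(s["tcp_pos"],4),"yaw",round(yaw_now(s),2),"t",s["t"])
def yaw_now(s=None):
    s=s or robot.sense(); M=R.from_rotvec(s["tcp_rot"]).as_matrix(); return np.degrees(np.arctan2(M[1,1],M[0,1]))
E
python3 - <<'E'
from h import *
goto([.551,.276,.2],-15.7)
for n in ["scene","side"]:
    D=np.load(n+"1.npz");C=cal(n);P=cloud(n,C,D["d"],np.ones((400,640),bool))
    ax=np.array([.27,.963]);lat=np.array([.963,-.27]);q=P[:,:2]-[.5216,.170]
    u=q@ax;v=q@lat; m=(P[:,2]>.03)&(P[:,2]<.12)&(np.abs(v)<.12)&(u>0)&(u<.26)
    for a in np.arange(.04,.26,.02):
        k=m&(abs(u-a)<.01); print(n,round(a,2),k.sum(),np.round(v[k].min(),3) if k.sum() else "")
E
```

```text
ROW [-10.643  -1.36    0.783] [0.  0.  8.6]  from [0.1685 0.4707 0.2313] yaw 70.3 t 2.1
scene 0.04 0 
scene 0.06 0 
scene 0.08 3 0.078
scene 0.1 60 0.077
scene 0.12 109 0.072
scene 0.14 366 0.065
scene 0.16 222 0.062
scene 0.18 298 0.055
scene 0.2 314 0.051
scene 0.22 292 0.044
scene 0.24 123 0.041
side 0.04 0 
side 0.06 0 
side 0.08 1 0.081
side 0.1 68 0.076
side 0.12 123 0.069
side 0.14 299 0.064
side 0.16 202 0.059
side 0.18 253 0.054
side 0.2 258 0.049
side 0.22 291 0.043
side 0.24 244 0.04
```

Emit:
move_arm:
  plan: "-1.5 -0.2 0 0 0 1.07 0.2; -3 -0.4 0 0 0 2.15 0.2; -4.5 -0.6 0 0 0 3.2 0.2; -6 -0.8 0.2 0 0 4.3 0.2; -7.5 -1 0.4 0 0 5.4 0.2; -9 -1.2 0.6 0 0 6.5 0.2; -10.64 -1.36 0.78 0 0 7.6 0.2; -10.64 -1.36 0.78 0 0 8.6 0.2"

```text
t: 3.1
tcp_pos: [0.5541, 0.273, 0.1981]
tcp_rot: [2.51, 1.888, -0.003]
force: [-0.2, 0.0, -0.4]
grip_width: 0.0514
grasp_force: 0.0
```

```bash
cat > m2.py <<'E'
from h import *
C=cal("wrist"); im,d=cams.grab_frame("wrist"); save("w1.png",im)
rs=finder.trace("spanner","wrist")
for r in rs[:1]:
    m=r["region"]; v,u=np.nonzero(m); Pz=ray_z(C,np.stack([u,v],1),.012)
    P=cloud("wrist",C,d,m); print("z",np.percentile(P[:,2],[5,50,95]))
    c=Pz[:,:2].mean(0);_,_,V=np.linalg.svd(Pz[:,:2]-c); 
    print(r["score"],len(Pz),c,V[0],np.degrees(np.arctan2(*V[0][::-1])),np.percentile((Pz[:,:2]-c)@V[0],[0,1,99,100]))
    (cc,wh,a)=cv2.minAreaRect((Pz[:,:2]*1000).astype(np.float32)); print(cc,wh,a)
print([ (ray_z(C,r["point"],0),r["score"]) for r in finder.place_of("spanner","wrist")[:1]])
goto([.551,.276,.06],-15.7)
E
python3 m2.py
```

```text
z [0.00126516 0.01244988 0.01376272]
0.64 5010 [0.54788272 0.26459304] [-0.26840454 -0.96330629] -105.56934946208625 [-0.13166276 -0.12835192  0.12562935  0.12833124]
(547.3670043945312, 266.4474182128906) (260.02386474609375, 54.071502685546875) 74.9811019897461
[(array([[0.52032458, 0.16917538, 0.        ]]), 0.82)]
ROW [ 1.200e-02 -1.000e-03  3.488e+00] [-0.005  0.003  0.04 ]  from [0.5511 0.2756 0.1995] yaw -15.3 t 3.25
```

View pics/w1.png

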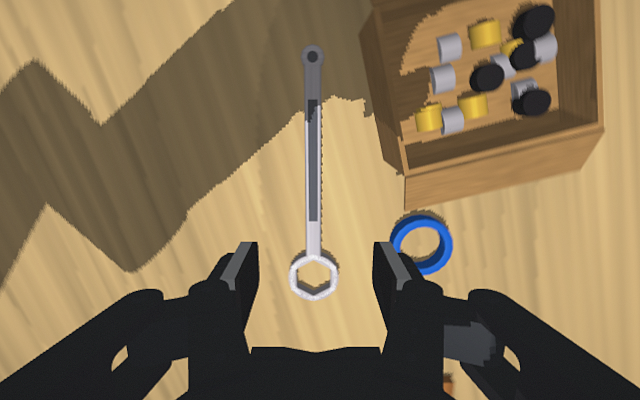

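The wrist view shows the spanner head's hole at (314,278) and its handle end at (312,55), between the fingers; the carton flap is well clear on the right.

```bash
python3 - <<'E'
from h import *
C=cal("wrist"); im=cv2.imread("pics/w1.png")
A=ray_z(C,[[313.5,278]],.012)[0];B=ray_z(C,[[312.3,55]],.012)[0];print(A,B,np.linalg.norm(B-A),np.degrees(np.arctan2(*(B-A)[1::-1])))
a=np.arctan2(*(B-A)[1::-1]); g=A+.105*np.array([np.cos(a),np.sin(a),0]); print(g)
goto([g[0],g[1],.004],np.degrees(a)-90)
E
```

```text
[0.51870149 0.16973406 0.012     ] [0.57712352 0.38650119 0.012     ] 0.22450194980140353 74.9163192088161
[0.54602559 0.27111647 0.012     ]
ROW [-0.137 -0.088  4.888] [-0.005  0.003 -0.022]  from [0.5511 0.2756 0.1995] yaw -15.3 t 3.25
```

Emit:
move_arm:
  plan: "-0.137 -0.088 1.5 0 0 0 0.2; -0.137 -0.088 3 0 0 0 0.2; -0.137 -0.088 4.2 0 0 0 0.2; -0.137 -0.088 4.8 0 0 0 0.2; -0.137 -0.088 4.85 0 0 0 0.2; -0.137 -0.088 4.85 0 0 0 -0.3; -0.137 -0.088 4.85 0 0 0 -1; -0.137 -0.088 4.85 0 0 0 -1"

```text
t: 4.25
tcp_pos: [0.5479, 0.2727, 0.0087]
tcp_rot: [2.498, 1.903, 0.008]
force: [-0.6, -1.2, 6.5]
grip_width: 0.013
grasp_force: 58.7
```

Emit:
move_arm:
  plan: "0 0 0 0 0 0 -1; 0 0 0 0 0 0 -1; 0 0 -0.5 0 0 0 -1; 0 0 -1.5 0 0 0 -1; 0 0 -2.8 0 0 0 -1; 0 0 -4.2 0 0 0 -1; 0 0 -5.2 0 0 0 -1; 0 0 -5.2 0 0 0 -1"

```text
t: 5.25
tcp_pos: [0.5479, 0.2727, 0.2186]
tcp_rot: [2.498, 1.903, 0.013]
force: [0.5, -0.2, -2.0]
grip_width: 0.0131
grasp_force: 58.9
```

```bash
cat > m3.py <<'E'
from h import *
import sys
s=robot.sense(); print(s["tcp_pos"],s["grip_width"],s["grasp_force"],s["force"],s["wrist_torque"])
C=cal("wrist"); im,d=cams.grab_frame("wrist"); save(sys.argv[1],im)
rs=finder.trace("spanner","wrist")
if rs:
    P=cloud("wrist",C,d,rs[0]["region"]); print("z",rs[0]["score"],np.percentile(P[:,2],[5,25,50,75,95]))
    b=R.from_rotvec(s["tcp_rot"]).inv().apply(P-s["tcp_pos"]); np.save("sp_tool.npy",b)
    k=abs(b[:,0])<.3; print("tool extents",b.min(0),b.max(0), "fit z~x", np.polyfit(b[:,0],b[:,2],1))
E
python3 m3.py w2.png
```

```text
[0.54794154 0.27265911 0.21860154] 0.013069811025594603 58.86871718591465 [ 0.50632588 -0.24951347 -1.95930204] [-0.00187414 -0.01312825  0.02853471]
z 0.96 [0.22131138 0.22209508 0.22256445 0.22302772 0.22369722]
tool extents [-0.07360719 -0.02222848 -0.01700266] [0.16390882 0.01953135 0.21960694] fit z~x [ 0.01000334 -0.00377871]
```

View pics/w2.png

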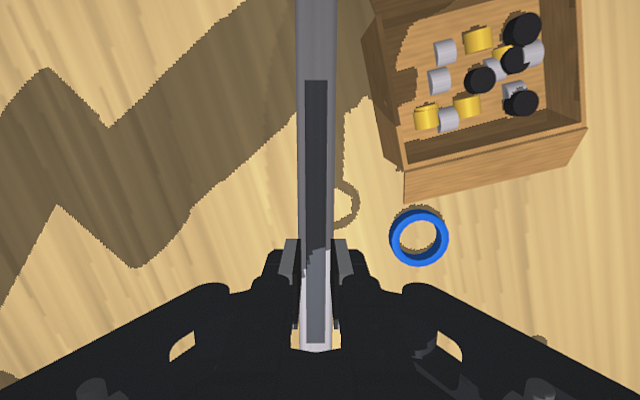

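The spanner hangs level in the gripper (handle strip at columns 298–335), held at 13 mm opening. Next I move to look at the sensor from near.

```bash
python3 - <<'E'
from h import *
goto([.375,-.255,.23],yaw_now())
E
```

```text
ROW [-13.821  -0.614  -0.406] [-0.005  0.003  0.   ]  from [0.5456 0.2715 0.2134] yaw -15.41 t 5.35
```

Emit:
move_arm:
  plan: "-1.2 -0.05 -0.4 0 0 0 -1; -2.7 -0.1 -0.4 0 0 0 -1; -4.2 -0.2 -0.4 0 0 0 -1; -5.7 -0.3 -0.4 0 0 0 -1; -7.2 -0.35 -0.4 0 0 0 -1; -8.7 -0.4 -0.4 0 0 0 -1; -10.2 -0.5 -0.4 0 0 0 -1; -11.6 -0.55 -0.4 0 0 0 -1"

```text
t: 6.35
tcp_pos: [0.399, -0.1708, 0.2277]
tcp_rot: [-2.496, -1.901, 0.004]
force: [1.1, -0.0, -3.1]
grip_width: 0.0132
grasp_force: 58.9
```

Emit:
move_arm:
  plan: "-1.2 0 0 0 0 0 -1; -2.2 -0.06 0 0 0 0 -1; -2.2 -0.06 0 0 0 0 -1; -2.2 -0.06 0 0 0 0 -1; -2.2 -0.06 0 0 0 0 -1"

```text
t: 6.98
tcp_pos: [0.3757, -0.2527, 0.2293]
tcp_rot: [-2.496, -1.904, 0.001]
force: [-1.3, -0.6, -2.3]
grip_width: 0.0128
grasp_force: 58.9
```

```bash
cat > m4.py <<'E'
from h import *
s=robot.sense(); print(s["tcp_pos"],yaw_now(s),s["t"])
C=cal("wrist"); im,d=cams.grab_frame("wrist"); save("w3.png",im); np.savez("w3.npz",im=im,d=d)
for q in ["hex_seat","lock_ring","conduit","junction_box"]:
    print(q,[(np.round(r["point"],1),round(r["score"],2)) for r in finder.place_of(q,"wrist")[:2]])
P=cloud("w",C,d,np.ones((400,640),bool))
hsv=cv2.cvtColor(im,cv2.COLOR_RGB2HSV)
def rep(nm,m,zl,zh):
    P=cloud("w",C,d,m);P=P[(P[:,2]>zl)&(P[:,2]<zh)]
    if len(P)>5:
        (c,r)=cv2.minEnclosingCircle((P[:,:2]*1000).astype(np.float32)); print(nm,len(P),"circ",np.round(c,1),round(r,1),"rect",cv2.minAreaRect((P[:,:2]*1000).astype(np.float32)),np.percentile(P[:,2],[5,50,95]))
h,S,V=hsv[...,0],hsv[...,1],hsv[...,2]
rep("blue",(h>105)&(h<125)&(S>150),.085,.12)
rep("red",((h<6)|(h>174))&(S>170)&(V>80),.13,.17)
rs=finder.trace("junction_box","wrist")
if rs: rep("box",rs[0]["region"],.07,.084)
allm=np.ones((400,640),bool); rep("lid",allm,.074,.082)
E
python3 m4.py
```

```text
[ 0.37568337 -0.25271347  0.229272  ] -15.318945298865229 6.975
hex_seat []
lock_ring []
conduit [(array([441.3, 131.8]), 0.32)]
junction_box [(array([423.7,  41.1]), 0.96)]
blue 2261 circ [ 478.8 -230.6] 32.7 rect ((478.6726989746094, -230.25848388671875), (64.54449462890625, 63.63100814819336), 18.59461212158203) [0.10157206 0.11008431 0.11164344]
red 55 circ [ 484.6 -232.3] 4.8 rect ((484.7746276855469, -231.82894897460938), (2.1292154788970947, 9.6817045211792), 74.03997039794922) [0.13645705 0.13840753 0.13979485]
box 24210 circ [ 495.9 -211.3] 101.3 rect ((495.1196594238281, -211.5887908935547), (158.55078125, 130.0251922607422), 73.41602325439453) [0.07707025 0.07839435 0.07963671]
lid 24158 circ [ 496.1 -211.5] 101.3 rect ((495.01568603515625, -211.69094848632812), (158.50311279296875, 130.20790100097656), 73.55021667480469) [0.07709835 0.07839644 0.07963724]
```

View pics/w3.png

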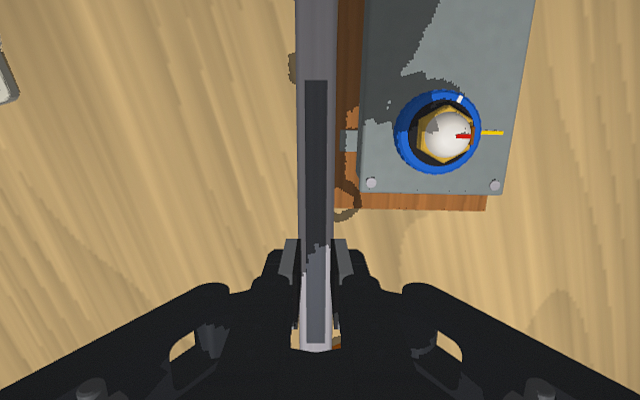

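The wrist view shows the sensor at (443,133): blue ring, white mark at (460,98), eye at (463,136) close to the yellow aim line. The handle strip is undisturbed.

```bash
python3 - <<'E'
from h import *
s=robot.sense(); C=cal("wrist"); D=np.load("w3.npz"); im,d=D["im"],D["d"]
P=cloud("w",C,d,np.ones((400,640),bool)); b=R.from_rotvec(s["tcp_rot"]).inv().apply(P-s["tcp_pos"])
k=(abs(b[:,2]+.004)<.006)&(abs(b[:,1])<.015)&(b[:,0]>.03)&(b[:,0]<.12); b=b[k]
for x in np.arange(.035,.12,.015):
    q=b[abs(b[:,0]-x)<.007]
    if len(q): print(round(x,3),len(q),np.round([q[:,1].min(),q[:,1].max(),np.median(q[:,2])],4))
# hexagon (brass) orientation
hsv=cv2.cvtColor(im,cv2.COLOR_RGB2HSV); h,S,V=[hsv[...,i] for i in range(3)]
m=(h>15)&(h<32)&(S>110); P=cloud("w",C,d,m); P=P[(P[:,2]>.118)&(P[:,2]<.130)]
q=(P[:,:2]-P[:,:2].mean(0))*1000; print("brass",len(P),P.mean(0))
q=P[:,:2]*1000
best=None
from scipy.optimize import minimize
t=P[P[:,2]>.1215][:,:2]*1000
def supp(a,c): # box fit: max over flats
    A=np.radians(a+np.arange(6)*60); return np.percentile((t-c)@np.stack([np.cos(A),np.sin(A)]),96,axis=0)
for a in np.arange(-30,30,2): 
    s6=supp(a,t.mean(0)); print(a,np.round((s6[:3]+s6[3:]).mean(),2),end="; ")
print(len(t))
goto([.504,-.128,.172],-13.9)
E
```

```text
0.035 1042 [-0.0089  0.0072 -0.0038]
0.05 1295 [-0.0087  0.0069 -0.0038]
0.065 1427 [-0.0089  0.0071 -0.0038]
0.08 1543 [-0.0087  0.0071 -0.0036]
0.095 1697 [-0.0089  0.0071 -0.0035]
0.11 305 [-0.0087  0.0072 -0.0035]
brass 544 [ 0.47382151 -0.22869617  0.12420485]
-30 35.57; -28 35.42; -26 35.18; -24 34.97; -22 34.8; -20 34.73; -18 34.64; -16 34.6; -14 34.63; -12 34.65; -10 34.78; -8 35.03; -6 35.2; -4 35.48; -2 35.73; 0 35.95; 2 36.1; 4 36.27; 6 36.43; 8 36.54; 10 36.62; 12 36.81; 14 36.85; 16 36.81; 18 36.65; 20 36.48; 22 36.29; 24 36.22; 26 36.07; 28 35.84; 473
ROW [3.872 2.253 1.455] [ 0.001  0.001 -0.145]  from [ 0.3761 -0.2535  0.2302] yaw -15.35 t 7.275
```

Emit:
move_arm:
  plan: "1.2 0.7 0 0 0 0 -1; 2.4 1.4 0 0 0 0 -1; 3.4 2 0 0 0 0 -1; 3.868 2.32 0 0 0 -0.035 -1; 3.868 2.32 0.7 0 0 -0.035 -1; 3.868 2.32 1.455 0 0 -0.035 -1; 3.868 2.32 1.455 0 0 -0.035 -1; 3.868 2.32 1.455 0 0 -0.035 -1"

```text
t: 8.28
tcp_pos: [0.5068, -0.1299, 0.173]
tcp_rot: [2.493, 1.91, 0.001]
force: [-0.1, -0.3, -1.6]
grip_width: 0.0133
grasp_force: 59.2
```

```bash
cat > m5.py <<'E'
from h import *
import sys
pre=sys.argv[1]; s=robot.sense(); goto([.5067,-.1289,.172],-15)
tiles=[]
for n in ["scene","side"]:
    C=cal(n); im,d=cams.grab_frame(n)
    c=w2px(C,[.49,-.18,.13])[0].astype(int); cr=im[c[1]-38:c[1]+38,c[0]-52:c[0]+52]
    tiles.append(cv2.resize(cr,None,fx=7,fy=7,interpolation=cv2.INTER_CUBIC)); print(n,c-[52,38])
    P=cloud(n,C,d,np.ones((400,640),bool)); z=s["tcp_pos"][2]+.004
    k=(abs(P[:,2]-z)<.007)&(np.hypot(P[:,0]-.479,P[:,1]+.230)<.045); Q=P[k]
    if len(Q)>5: print(n,len(Q),cv2.minAreaRect((Q[:,:2]*1000).astype(np.float32)))
save(pre+".png",np.vstack(tiles)[:, :],.55)
print(s["force"],s["wrist_torque"])
E
python3 m5.py p1
```

```text
ROW [ 0.023 -0.01   0.025] [ 0.007  0.001 -0.009]  from [ 0.5068 -0.1299  0.173 ] yaw -15.09 t 8.275
scene [266 120]
scene 19 ((489.64154052734375, -229.2814483642578), (51.087528228759766, 35.02398681640625), 73.3348159790039)
side [312 139]
side 93 ((477.28961181640625, -225.8861541748047), (52.763816833496094, 64.0754165649414), 13.880291938781738)
[-0.05929257 -0.30413204 -1.62671094] [-0.01782851  0.01529863  0.0298117 ]
```

View pics/p1.png

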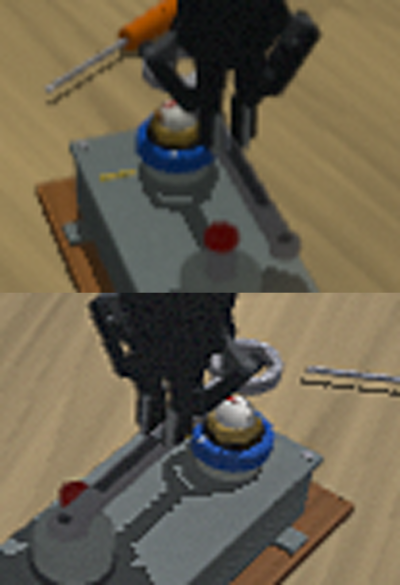

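The views show the handle left of the red conduit, on the sensor's clockwise-blocked side, and the ring head hovering over the dome. Lowering gently.

Emit:
move_arm:
  plan: "0.015 0 0.3 0 0 0 -1; 0.015 0 0.6 0 0 0 -1; 0.015 0 0.8 0 0 0 -1; 0.015 0 0.92 0 0 0 -1; 0.015 0 1 0 0 0 -1; 0.015 0 1.06 0 0 0 -1; 0.015 0 1.12 0 0 0 -1; 0.015 0 1.15 0 0 0 -1"

```text
t: 9.38
tcp_pos: [0.5071, -0.1286, 0.1264]
tcp_rot: [2.493, 1.911, 0.002]
force: [0.2, 3.4, 1.5]
grip_width: 0.0129
grasp_force: 59.3
```

```bash
cat > st.py <<'E'
from h import *
s=robot.sense(); print(s["t"],np.round(s["tcp_pos"],4),round(yaw_now(s),2),"F",np.round(s["force"],1),"M",np.round(s["wrist_torque"],3),s["grip_width"],s["grasp_force"], "tilt",np.round(R.from_rotvec(s["tcp_rot"]).as_matrix()[:2,2],4))
E
python3 st.py
```

```text
9.375 [ 0.5071 -0.1286  0.1264] -15.04 F [0.2 3.4 1.5] M [ 0.318  0.014 -0.03 ] 0.012945220207527903 59.319758056703904 tilt [0.0013 0.0003]
```

Emit:
move_arm:
  plan: "0.01 0 0.04 0 0 0 -1; 0.02 0 0.08 0 0 0 -1; 0.02 0 0.12 0 0 0 -1; 0.02 0 0.15 0 0 0 -1; 0.02 0 0.15 0 0 0 -1"

```text
t: 10.0
tcp_pos: [0.5073, -0.1285, 0.1254]
tcp_rot: [2.49, 1.908, 0.004]
force: [-9.9, 3.2, 28.7]
grip_width: 0.0128
grasp_force: 63.0
```

```bash
python3 st.py
```

```text
10.0 [ 0.5073 -0.1285  0.1254] -15.07 F [-9.9  3.2 28.7] M [0.515 2.346 0.04 ] 0.012843411521870983 63.04878652095795 tilt [ 0.0045 -0.0021]
```

```bash
cat > m6.py <<'E'
from h import *
import sys
s=robot.sense(); C=cal("wrist"); im,d=cams.grab_frame("wrist")
P=cloud("w",C,d,np.ones((400,640),bool)); b=R.from_rotvec(s["tcp_rot"]).inv().apply(P-s["tcp_pos"])
for x in np.arange(.035,.14,.012):
    q=b[(abs(b[:,0]-x)<.006)&(abs(b[:,1])<.014)&(abs(b[:,2])<.02)]
    if len(q): print(round(x,3),len(q),np.round([q[:,1].min(),q[:,1].max(),np.median(q[:,2])],4))
h=cv2.cvtColor(im,cv2.COLOR_RGB2HSV); red=((h[...,0]<6)|(h[...,0]>174))&(h[...,1]>150)
Q=cloud("w",C,d,red);Q=Q[(Q[:,2]>.12)&(Q[:,2]<.17)]
if len(Q): c=cv2.minEnclosingCircle((Q[:,:2]*1000).astype(np.float32)); print("collar",c,Q[:,2].max())
t=[cv2.resize(im,(400,250))]
for n in ["scene","side"]:
    C=cal(n); im,d=cams.grab_frame(n); c=w2px(C,[.49,-.18,.13])[0].astype(int); cr=im[c[1]-30:c[1]+30,c[0]-48:c[0]+48]
    t.append(cv2.resize(cr,(400,250),interpolation=cv2.INTER_CUBIC))
t.append(np.zeros_like(t[0])); save(sys.argv[1]+".png",np.vstack([np.hstack(t[:2]),np.hstack(t[2:])]))
E
python3 m6.py p2
```

```text
0.035 1104 [-0.0091  0.014  -0.0014]
0.047 1425 [-0.009   0.014  -0.0003]
0.059 1474 [-0.0088  0.014   0.0007]
0.071 1573 [-0.0087  0.014   0.0015]
0.083 1623 [-0.009   0.014   0.0026]
0.095 1302 [-0.0089  0.014   0.0031]
0.107 783 [-0.0107  0.0087  0.004 ]
collar ((548.7080688476562, -73.88117218017578), 12.23815631866455) 0.15268269927342532
```

View pics/p2.png

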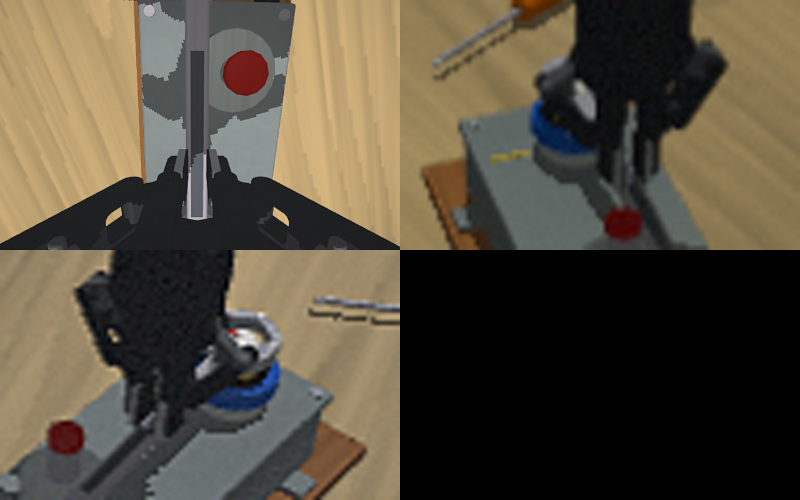

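The spanner pitched in the grip: the handle touches the connector and the head rests on top of the hexagon (side crop, head at (250,335)), so it is slightly off along the handle. I'll refine the head position from the earlier picture.

```bash
python3 - <<'E'
from h import *
im=cv2.imread("pics/w1.png"); sub=im[240:312,275:352].astype(int)
hsv=cv2.cvtColor(im,cv2.COLOR_BGR2HSV)[240:312,275:352]
m=((hsv[...,1]<40)&(hsv[...,2]>120)).astype(np.uint8)
n,l,st,c=cv2.connectedComponentsWithStats(m); k=1+np.argmax(st[1:,4]); m=(l==k)
v,u=np.nonzero(m); g=v+240>256
pts=np.stack([u+275,v+240],1)[g].astype(np.float32)
print("outer",cv2.minEnclosingCircle(pts), pts.min(0),pts.max(0))
# inner hole: dark/wood comp enclosed
inv=(~m).astype(np.uint8); n,l,st,c=cv2.connectedComponentsWithStats(inv)
print([(st[i],c[i]+[275,240]) for i in range(1,n) if st[i][4]>100])
# camera pose for w1
s=robot.sense(); C=cal("wrist"); T=R.from_rotvec(s["tcp_rot"]); off=T.inv().apply(C[2]-s["tcp_pos"]); Rc=T.inv().as_matrix()@C[1]
a=np.radians(-15.3); y=np.array([np.cos(a),np.sin(a),0]);z=np.array([0,0,-1.]);x=np.cross(y,z);T1=np.stack([x,y,z],1)
C1=(C[0],T1@Rc,np.array([.5511,.2756,.1995])+T1@off)
(cc,r)=cv2.minEnclosingCircle(pts)
for p in [cc,(313.5,278),(312.3,55)]: print(ray_z(C1,[p],.012)[0])
E
```

```text
outer ((313.0, 276.521728515625), 25.29253387451172) [289. 257.] [337. 300.]
[(array([   0,    0,   77,   72, 3503], dtype=int32), array([313.01398801, 276.52183842])), (array([ 22,  20,  34,  35, 892], dtype=int32), array([313.19058296, 277.26233184]))]
[0.51889934 0.1716842  0.012     ]
[0.51895348 0.16983592 0.012     ]
[0.5773496 0.3865806 0.012    ]
```

Emit:
move_arm:
  plan: "0 0 -0.2 0 0 0 -1; 0 0 -0.35 0 0 0 -1; 0.035 0 -0.35 0 0.43 0 -1; 0.035 0 -0.3 0 0.43 0 -1; 0.035 0 -0.2 0 0.43 0 -1; 0.035 0 -0.15 0 0.43 0 -1; 0.035 0 -0.1 0 0.43 0 -1; 0.035 0 -0.1 0 0.43 0 -1"

```text
t: 11.15
tcp_pos: [0.5072, -0.1266, 0.1238]
tcp_rot: [-2.456, -1.883, -0.092]
force: [0.3, 0.4, -0.3]
grip_width: 0.0134
grasp_force: 59.2
```

```bash
python3 st.py; sed -i 's/^t=\[cv2/if len(sys.argv)<2: sys.exit()\nt=[cv2/' m6.py; python3 m6.py
```

```text
11.15 [ 0.5072 -0.1266  0.1238] -15.04 F [ 0.3  0.4 -0.3] M [-0.309 -0.093  0.072] 0.013379814435869046 59.203675389289856 tilt [0.0194 0.0722]
0.035 1178 [-0.0091  0.014  -0.0019]
0.047 1416 [-0.0093  0.014  -0.0011]
0.059 1497 [-0.0092  0.014  -0.0005]
0.071 1586 [-0.0094  0.014   0.0002]
0.083 1538 [-0.0094  0.014   0.0009]
0.095 1330 [-0.0095  0.0064  0.0012]
0.107 728 [-0.0113  0.0082  0.0018]
collar ((548.6040649414062, -73.71590423583984), 12.395833969116211) 0.15277238498268833
```

Force is near zero with the head below the hexagon's top, so it has dropped on. Settling it.

Emit:
move_arm:
  plan: "0 0 0.03 0 -0.05 0 -1; 0 0 0.05 0 -0.1 0 -1; 0 0 0.07 0 -0.1 0 -1; 0 0 0.07 0 -0.1 0 -1"

```text
t: 11.7
tcp_pos: [0.5072, -0.1265, 0.1211]
tcp_rot: [-2.465, -1.889, -0.071]
force: [1.0, 0.5, 0.1]
grip_width: 0.0132
grasp_force: 59.2
```

```bash
python3 st.py; python3 m6.py
```

```text
11.7 [ 0.5072 -0.1265  0.1211] -15.06 F [1.  0.5 0.1] M [-0.17  -0.117  0.094] 0.013174137732456532 59.22697305679321 tilt [0.015  0.0557]
0.035 1179 [-0.009   0.014  -0.0017]
0.047 1423 [-0.0092  0.014  -0.001 ]
0.059 1522 [-0.0092  0.014  -0.0002]
0.071 1612 [-0.0094  0.014   0.0004]
0.083 1570 [-0.0093  0.0139  0.0012]
0.095 1327 [-0.0095  0.0065  0.0015]
0.107 733 [-0.0114  0.0082  0.0021]
collar ((548.5445556640625, -73.84190368652344), 12.339887619018555) 0.15258601291198579
```

Emit:
move_arm:
  plan: "0 0 0 0 0 0 -0.5; 0 0 0 0 0 0 -0.1; 0 0 0 0 0 0 0.1; 0 0 -0.4 0 0 0 0.1; 0 0 -1.2 0 -0.3 0 0.3; 0 0 -2.4 0 -0.32 0 1; 0 0 -2.8 0 -0.32 0 1; 0 0 -2.8 0 -0.32 0 1"

```text
t: 12.75
tcp_pos: [0.5064, -0.1331, 0.2345]
tcp_rot: [2.492, 1.91, 0.006]
force: [-0.2, -0.7, -0.7]
grip_width: 0.0852
grasp_force: 0.0
```

```bash
python3 st.py; python3 - <<'E'
from h import *
goto([.479,-.2307,.20],20)
tiles=[]
C=cal("wrist"); im,d=cams.grab_frame("wrist"); np.savez("w4.npz",im=im,d=d)
P=cloud("w",C,d,np.ones((400,640),bool)); q=P[:,:2]-[.479,-.2307]; a=np.radians(75); u=q@[np.cos(a),np.sin(a)]; v=q@[np.sin(a),-np.cos(a)]
k=(P[:,2]>.116)&(P[:,2]<.132)&(abs(v)<.04)
for x in np.arange(.05,.25,.02):
    j=k&(abs(u-x)<.01)&(abs(v)<.016)
    if j.sum()>5: print(round(x,2),np.round(np.percentile(v[j],[2,50,98]),4),np.round(np.median(P[j,2]),4))
tiles=[cv2.resize(im,(400,250))]
for n in ["scene","side"]:
    C=cal(n); im,d=cams.grab_frame(n); c=w2px(C,[.48,-.21,.13])[0].astype(int); cr=im[c[1]-30:c[1]+30,c[0]-48:c[0]+48]
    tiles.append(cv2.resize(cr,(400,250),interpolation=cv2.INTER_CUBIC))
tiles.append(np.zeros_like(tiles[0])); save("p3.png",np.vstack([np.hstack(tiles[:2]),np.hstack(tiles[2:])]))
E
```

```text
12.75 [ 0.5064 -0.1331  0.2345] -15.07 F [-0.2 -0.7 -0.7] M [ 0.03  -0.007 -0.033] 0.08523778060736921 0.0 tilt [0.0041 0.0008]
ROW [-2.537 -0.031  0.859] [ 0.024 -0.004 -3.507]  from [ 0.5064 -0.1331  0.2345] yaw -15.07 t 12.75
0.05 [-0.008  -0.0006  0.0068] 0.1244
0.07 [-0.0078 -0.0005  0.0067] 0.1242
0.09 [-0.0084 -0.0009  0.0066] 0.1243
0.11 [-0.0082 -0.0012  0.0065] 0.1241
0.13 [-0.0087 -0.0012  0.0064] 0.1239
0.15 [-0.0086 -0.0011  0.0063] 0.1238
0.17 [-0.0085 -0.0011  0.0062] 0.1237
0.19 [-0.0089 -0.0017  0.0061] 0.1235
0.21 [-0.01   -0.001   0.0074] 0.1233
0.23 [-0.0113 -0.0016  0.008 ] 0.1233
```

View pics/p3.png

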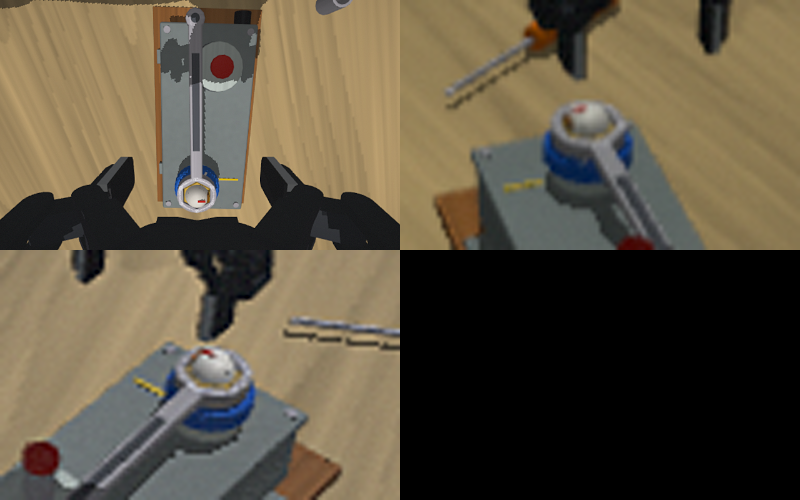

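The spanner is fully seated (handle top z 0.124 along its length), its handle just left of the red collar at (222,66) of the wrist tile. Now the lock ring.

Emit:
move_arm:
  plan: "-1 0 0 0 0 -1 1; -2 -0.03 0 0 0 -2 1; -2.54 -0.03 0 0 0 -3 1; -2.54 -0.03 0.5 0 0 -3.5 1; -2.54 -0.03 0.86 0 0 -3.5 1; -2.54 -0.03 0.86 0 0 -3.5 1; -2.54 -0.03 0.86 0 0 -3.5 1"

```text
t: 13.78
tcp_pos: [0.4781, -0.2302, 0.1984]
tcp_rot: [-1.803, -2.572, -0.003]
force: [0.2, 0.1, 0.4]
grip_width: 0.0854
grasp_force: 0.0
```

```bash
python3 - <<'E'
from h import *
goto([.479,-.2307,.079],20)
E
```

```text
ROW [-0.025  0.014  2.985] [ 0.005 -0.009 -0.006]  from [ 0.4781 -0.2302  0.1984] yaw 19.94 t 13.775
```

Emit:
move_arm:
  plan: "-0.025 0.014 0.8 0 0 0 1; -0.025 0.014 1.6 0 0 0 1; -0.025 0.014 2.2 0 0 0 1; -0.025 0.014 2.6 0 0 0 1; -0.025 0.014 2.9 0 0 0 1; -0.025 0.014 2.98 0 0 0 1; -0.025 0.014 2.98 0 0 0 1; -0.025 0.014 2.98 0 0 0 1"

```text
t: 14.78
tcp_pos: [0.4795, -0.2313, 0.08]
tcp_rot: [1.803, 2.572, 0.003]
force: [0.6, 0.5, 0.3]
grip_width: 0.0849
grasp_force: 0.0
```

```bash
python3 st.py
```

```text
14.775 [ 0.4795 -0.2313  0.08  ] 19.94 F [0.6 0.5 0.3] M [-0.082  0.02   0.003] 0.0849082265927786 0.0 tilt [0.002 0.001]
```

Emit:
move_arm:
  plan: "0 0 0 0 0 0 0.7; 0 0 0 0 0 0 0.5; 0 0 0 0 0 0 0.3; 0 0 0 0 0 0 -1; 0 0 0 0 0 0 -1"

```text
t: 15.4
tcp_pos: [0.4801, -0.231, 0.0804]
tcp_rot: [1.802, 2.571, 0.005]
force: [1.0, 2.6, 4.8]
grip_width: 0.062
grasp_force: 64.2
```

```bash
python3 st.py
```

```text
15.4 [ 0.4801 -0.231   0.0804] 19.95 F [1.  2.6 4.8] M [ 0.317 -0.141 -0.064] 0.06203453949778212 64.22159205190837 tilt [0.0034 0.0014]
```

Emit:
move_arm:
  plan: "0 0 0 0 0 0.2 -1; 0 0 0 0 0 0.5 -1; 0 0 0 0 0 0.8 -1; 0 0 0 0 0 1.1 -1; 0 0 0 0 0 1.4 -1; 0 0 0 0 0 1.7 -1; 0 0 0 0 0 2 -1; 0 0 0 0 0 2 -1"

```text
t: 16.4
tcp_pos: [0.4802, -0.231, 0.0804]
tcp_rot: [2.221, 2.22, 0.005]
force: [0.7, 1.8, 4.5]
grip_width: 0.0616
grasp_force: 64.3
```

```bash
python3 st.py
```

```text
16.4 [ 0.4802 -0.231   0.0804] -0.04 F [0.7 1.8 4.5] M [ 0.345 -0.249  0.014] 0.06155743006705542 64.25482321064919 tilt [0.0035 0.0013]
```

```bash
python3 - <<'E'
from h import *
t=[]
for n in ["scene","side"]:
    C=cal(n); im,d=cams.grab_frame(n)
    P=cloud(n,C,d,np.ones((400,640),bool)); q=P[:,:2]-[.479,-.2307]; a=np.radians(75); u=q@[np.cos(a),np.sin(a)]; v=q@[np.sin(a),-np.cos(a)]
    k=(P[:,2]>.114)&(P[:,2]<.136)
    for x in np.arange(.09,.25,.02):
        j=k&(abs(u-x)<.01)&(abs(v)<.02)
        if j.sum()>3: print(n,round(x,2),j.sum(),np.round(np.median(v[j]),4),end=";")
    print()
    c=w2px(C,[.48,-.21,.12])[0].astype(int); cr=im[c[1]-30:c[1]+30,c[0]-40:c[0]+40]
    t.append(cv2.resize(cr,(400,300),interpolation=cv2.INTER_CUBIC))
save("p4.png",np.hstack(t))
E
python3 st.py
```

```text
scene 0.09 27 0.0068;scene 0.11 30 0.0074;scene 0.13 17 0.0053;scene 0.15 9 0.0035;scene 0.17 27 0.0088;scene 0.19 33 0.0107;scene 0.21 34 0.0108;scene 0.23 34 0.0121;
side 0.09 33 0.0003;side 0.11 33 0.0015;side 0.13 39 0.0025;side 0.15 34 0.0043;side 0.17 48 0.0074;side 0.19 40 0.0058;side 0.21 41 0.0072;side 0.23 42 0.008;
16.5 [ 0.4802 -0.231   0.0804] -0.03 F [1.1 0.5 5.6] M [ 0.347 -0.228  0.014] 0.062057419817000234 64.25419104052708 tilt [0.0035 0.0014]
```

View pics/p4.png

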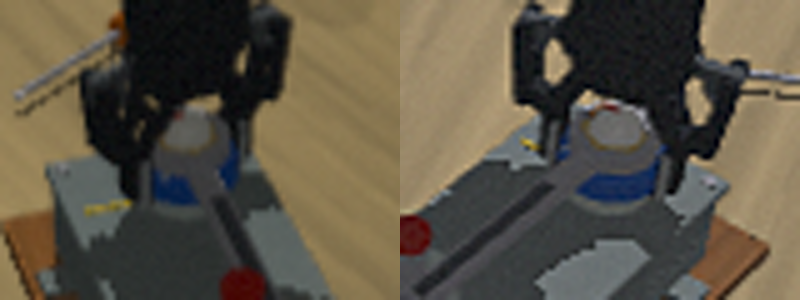

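The fingers straddle the ring clear of the handle, and the handle has swung about 0.06 rad toward the conduit. Continuing.

Emit:
move_arm:
  plan: "0 0 0 0 0 0.15 -1; 0 0 0 0 0 0.3 -1; 0 0 0 0 0 0.45 -1; 0 0 0 0 0 0.6 -1; 0 0 0 0 0 0.75 -1"

```text
t: 17.12
tcp_pos: [0.4802, -0.2311, 0.0805]
tcp_rot: [2.361, 2.07, 0.005]
force: [1.2, 1.9, 5.2]
grip_width: 0.0621
grasp_force: 64.1
```

```bash
python3 st.py
```

```text
17.125 [ 0.4802 -0.2311  0.0805] -7.52 F [1.2 1.9 5.2] M [ 0.291 -0.167  0.402] 0.062118472063390794 64.13324862252921 tilt [0.0036 0.0012]
```

Emit:
move_arm:
  plan: "0 0 0 0 0 0.1 -1; 0 0 0 0 0 0.2 -1; 0 0 0 0 0 0.3 -1; 0 0 0 0 0 0.4 -1; 0 0 0 0 0 0.4 -1"

```text
t: 17.75
tcp_pos: [0.4802, -0.2311, 0.0804]
tcp_rot: [2.432, 1.987, 0.006]
force: [0.1, 1.8, 4.6]
grip_width: 0.062
grasp_force: 64.2
```

```bash
python3 st.py
```

```text
17.75 [ 0.4802 -0.2311  0.0804] -11.51 F [0.1 1.8 4.6] M [ 0.323 -0.246  0.138] 0.06196001777679661 64.20691219624132 tilt [0.0035 0.0012]
```

Emit:
move_arm:
  plan: "0 0 0 0 0 0.06 -1; 0 0 0 0 0 0.13 -1"

```text
t: 18.0
tcp_pos: [0.4802, -0.2311, 0.0804]
tcp_rot: [2.454, 1.959, 0.006]
force: [1.0, 0.5, 5.1]
grip_width: 0.0619
grasp_force: 64.2
```

```bash
python3 st.py
```

```text
18.0 [ 0.4802 -0.2311  0.0804] -12.8 F [1.  0.5 5.1] M [ 0.364 -0.221  0.403] 0.06191022773824622 64.1643547383137 tilt [0.0036 0.0012]
```

Emit:
move_arm:
  plan: "0 0 0 0 0 0.06 -1; 0 0 0 0 0 0.13 -1"

```text
t: 18.25
tcp_pos: [0.4802, -0.2311, 0.0804]
tcp_rot: [2.476, 1.931, 0.006]
force: [0.6, 1.4, 4.1]
grip_width: 0.0621
grasp_force: 64.1
```

```bash
python3 st.py
```

```text
18.25 [ 0.4802 -0.2311  0.0804] -14.1 F [0.6 1.4 4.1] M [ 0.328 -0.242  0.374] 0.06214145414204363 64.14783529937267 tilt [0.0036 0.0012]
```

Emit:
move_arm:
  plan: "0 0 0 0 0 0.07 -1; 0 0 0 0 0 0.15 -1"

```text
t: 18.5
tcp_pos: [0.4802, -0.2311, 0.0804]
tcp_rot: [2.501, 1.899, 0.006]
force: [1.9, 1.6, 5.4]
grip_width: 0.062
grasp_force: 64.1
```

```bash
python3 st.py
```

```text
18.5 [ 0.4802 -0.2311  0.0804] -15.6 F [1.9 1.6 5.4] M [ 0.257 -0.216  0.408] 0.0619937145741003 64.12949480116367 tilt [0.0036 0.0012]
```

Emit:
move_arm:
  plan: "0 0 0 0 0 0.07 -1; 0 0 0 0 0 0.15 -1"

```text
t: 18.75
tcp_pos: [0.4802, -0.2311, 0.0804]
tcp_rot: [2.526, 1.866, 0.006]
force: [0.3, 2.3, 5.5]
grip_width: 0.0622
grasp_force: 64.1
```

```bash
python3 st.py
```

```text
18.75 [ 0.4802 -0.2311  0.0804] -17.1 F [0.3 2.3 5.5] M [ 0.237 -0.256  0.366] 0.062172165625923946 64.13566899485886 tilt [0.0036 0.0012]
```

Emit:
move_arm:
  plan: "0 0 0 0 0 0.07 -1; 0 0 0 0 0 0.15 -1"

```text
t: 19.0
tcp_pos: [0.4802, -0.2311, 0.0804]
tcp_rot: [2.55, 1.833, 0.006]
force: [0.3, 1.4, 5.0]
grip_width: 0.0619
grasp_force: 64.1
```

```bash
python3 st.py
```

```text
19.0 [ 0.4802 -0.2311  0.0804] -18.6 F [0.3 1.4 5. ] M [ 0.268 -0.203  0.409] 0.06185458636221353 64.13872773991898 tilt [0.0035 0.0012]
```

Emit:
move_arm:
  plan: "0 0 0 0 0 0.07 -1; 0 0 0 0 0 0.15 -1"

```text
t: 19.25
tcp_pos: [0.4802, -0.2311, 0.0804]
tcp_rot: [2.574, 1.799, 0.006]
force: [1.4, 1.7, 5.5]
grip_width: 0.0619
grasp_force: 64.1
```

```bash
python3 st.py
```

```text
19.25 [ 0.4802 -0.2311  0.0804] -20.1 F [1.4 1.7 5.5] M [ 0.319 -0.264  0.41 ] 0.06188388643942822 64.13951123133302 tilt [0.0036 0.0012]
```

Emit:
move_arm:
  plan: "0 0 0 0 0 0.07 -1; 0 0 0 0 0 0.15 -1"

```text
t: 19.5
tcp_pos: [0.4802, -0.2311, 0.0804]
tcp_rot: [2.598, 1.765, 0.006]
force: [0.9, 1.5, 4.7]
grip_width: 0.0619
grasp_force: 64.1
```

```bash
python3 st.py
```

```text
19.5 [ 0.4802 -0.2311  0.0804] -21.6 F [0.9 1.5 4.7] M [ 0.306 -0.253  0.348] 0.06191597047579882 64.1390818473883 tilt [0.0036 0.0012]
```

Emit:
move_arm:
  plan: "0 0 0 0 0 0.07 -1; 0 0 0 0 0 0.15 -1"

```text
t: 19.75
tcp_pos: [0.4803, -0.2311, 0.0804]
tcp_rot: [2.62, 1.731, 0.006]
force: [1.2, 1.1, 5.2]
grip_width: 0.0621
grasp_force: 64.1
```

```bash
python3 st.py
```

```text
19.75 [ 0.4803 -0.2311  0.0804] -23.1 F [1.2 1.1 5.2] M [ 0.283 -0.227  0.352] 0.062118494381808456 64.13792302832007 tilt [0.0036 0.0011]
```

Emit:
move_arm:
  plan: "0 0 0 0 0 0.07 -1; 0 0 0 0 0 0.15 -1"

```text
t: 20.0
tcp_pos: [0.4802, -0.2311, 0.0804]
tcp_rot: [2.643, 1.697, 0.006]
force: [1.1, 2.1, 5.9]
grip_width: 0.0615
grasp_force: 64.1
```

```bash
python3 st.py
```

```text
20.0 [ 0.4802 -0.2311  0.0804] -24.6 F [1.1 2.1 5.9] M [ 0.269 -0.305  0.391] 0.06154517910454162 64.1369979805313 tilt [0.0036 0.0012]
```

Emit:
move_arm:
  plan: "0 0 0 0 0 0.07 -1; 0 0 0 0 0 0.15 -1"

```text
t: 20.25
tcp_pos: [0.4803, -0.2311, 0.0804]
tcp_rot: [2.665, 1.662, 0.006]
force: [0.1, 1.4, 3.9]
grip_width: 0.0619
grasp_force: 64.1
```

```bash
python3 st.py
```

```text
20.25 [ 0.4803 -0.2311  0.0804] -26.1 F [0.1 1.4 3.9] M [ 0.281 -0.274  0.365] 0.06193737605271406 64.13575543323532 tilt [0.0036 0.0011]
```

Emit:
move_arm:
  plan: "0 0 0 0 0 0.07 -1; 0 0 0 0 0 0.15 -1"

```text
t: 20.5
tcp_pos: [0.4803, -0.2311, 0.0804]
tcp_rot: [2.686, 1.627, 0.006]
force: [1.5, 1.5, 4.1]
grip_width: 0.0621
grasp_force: 64.1
```

```bash
python3 st.py
```

```text
20.5 [ 0.4803 -0.2311  0.0804] -27.6 F [1.5 1.5 4.1] M [ 0.225 -0.268  0.375] 0.06212786429215454 64.13480231305584 tilt [0.0036 0.0012]
```

Emit:
move_arm:
  plan: "0 0 0 0 0 0.07 -1; 0 0 0 0 0 0.15 -1"

```text
t: 20.75
tcp_pos: [0.4803, -0.2311, 0.0804]
tcp_rot: [2.708, 1.592, 0.006]
force: [1.0, 0.5, 4.9]
grip_width: 0.0621
grasp_force: 64.1
```

```bash
python3 st.py
```

```text
20.75 [ 0.4803 -0.2311  0.0804] -29.11 F [1.  0.5 4.9] M [ 0.263 -0.27   0.376] 0.062131690682562815 64.14181764470413 tilt [0.0036 0.0012]
```

Emit:
move_arm:
  plan: "0 0 0 0 0 0.07 -1; 0 0 0 0 0 0.15 -1"

```text
t: 21.0
tcp_pos: [0.4803, -0.2311, 0.0804]
tcp_rot: [2.728, 1.556, 0.006]
force: [0.5, 1.8, 5.0]
grip_width: 0.0618
grasp_force: 64.1
```

```bash
python3 st.py
```

```text
21.0 [ 0.4803 -0.2311  0.0804] -30.6 F [0.5 1.8 5. ] M [ 0.269 -0.26   0.384] 0.061762739087445714 64.14389386307448 tilt [0.0036 0.0012]
```

Emit:
move_arm:
  plan: "0 0 0 0 0 0.07 -1; 0 0 0 0 0 0.15 -1"

```text
t: 21.25
tcp_pos: [0.4803, -0.2311, 0.0805]
tcp_rot: [2.748, 1.52, 0.006]
force: [1.6, 1.7, 4.8]
grip_width: 0.0622
grasp_force: 64.1
```

```bash
python3 st.py
```

```text
21.25 [ 0.4803 -0.2311  0.0805] -32.11 F [1.6 1.7 4.8] M [ 0.29  -0.295  0.336] 0.06218698556696023 64.14383949246258 tilt [0.0037 0.0011]
```

Emit:
move_arm:
  plan: "0 0 0 0 0 0.07 -1; 0 0 0 0 0 0.15 -1"

```text
t: 21.5
tcp_pos: [0.4803, -0.2311, 0.0804]
tcp_rot: [2.768, 1.484, 0.006]
force: [1.4, 2.4, 5.4]
grip_width: 0.062
grasp_force: 64.1
```

```bash
python3 st.py
```

```text
21.5 [ 0.4803 -0.2311  0.0804] -33.6 F [1.4 2.4 5.4] M [ 0.265 -0.276  0.313] 0.061966921474646074 64.14307564962655 tilt [0.0037 0.0011]
```

Emit:
move_arm:
  plan: "0 0 0 0 0 0.07 -1; 0 0 0 0 0 0.15 -1"

```text
t: 21.75
tcp_pos: [0.4803, -0.2311, 0.0804]
tcp_rot: [2.787, 1.448, 0.006]
force: [1.5, 1.3, 5.2]
grip_width: 0.062
grasp_force: 64.1
```

```bash
python3 st.py
```

```text
21.75 [ 0.4803 -0.2311  0.0804] -35.1 F [1.5 1.3 5.2] M [ 0.274 -0.249  0.319] 0.062014279816413956 64.14211213588715 tilt [0.0037 0.0011]
```

Emit:
move_arm:
  plan: "0 0 0 0 0 0.07 -1; 0 0 0 0 0 0.15 -1"

```text
t: 22.0
tcp_pos: [0.4803, -0.2311, 0.0804]
tcp_rot: [2.806, 1.411, 0.006]
force: [0.7, 1.8, 5.2]
grip_width: 0.0618
grasp_force: 64.1
```

```bash
python3 st.py
```

```text
22.0 [ 0.4803 -0.2311  0.0804] -36.61 F [0.7 1.8 5.2] M [ 0.181 -0.303  0.344] 0.06182739998452202 64.14116107625887 tilt [0.0037 0.0012]
```

Emit:
move_arm:
  plan: "0 0 0 0 0 0.07 -1; 0 0 0 0 0 0.15 -1"

```text
t: 22.25
tcp_pos: [0.4803, -0.2311, 0.0804]
tcp_rot: [2.824, 1.374, 0.006]
force: [1.0, 1.8, 5.4]
grip_width: 0.0619
grasp_force: 64.1
```

```bash
python3 st.py
```

```text
22.25 [ 0.4803 -0.2311  0.0804] -38.11 F [1.  1.8 5.4] M [ 0.264 -0.306  0.357] 0.061882770030682877 64.14023041259497 tilt [0.0037 0.0011]
```

Emit:
move_arm:
  plan: "0 0 0 0 0 0.07 -1; 0 0 0 0 0 0.15 -1"

```text
t: 22.5
tcp_pos: [0.4803, -0.2311, 0.0804]
tcp_rot: [2.842, 1.337, 0.006]
force: [2.3, 1.0, 4.9]
grip_width: 0.0616
grasp_force: 64.1
```

```bash
python3 st.py
```

```text
22.5 [ 0.4803 -0.2311  0.0804] -39.61 F [2.3 1.  4.9] M [ 0.22  -0.249  0.394] 0.061593808227630706 64.13909495808184 tilt [0.0038 0.0011]
```

Emit:
move_arm:
  plan: "0 0 0 0 0 0.07 -1; 0 0 0 0 0 0.15 -1"

```text
t: 22.75
tcp_pos: [0.4803, -0.2311, 0.0804]
tcp_rot: [2.859, 1.301, 0.006]
force: [0.7, 1.5, 4.6]
grip_width: 0.0619
grasp_force: 64.1
```

```bash
python3 st.py
```

```text
22.75 [ 0.4803 -0.2311  0.0804] -41.07 F [0.7 1.5 4.6] M [ 0.166 -0.229  0.664] 0.06193508636599199 64.07544306479394 tilt [0.0037 0.001 ]
```

Emit:
move_arm:
  plan: "0 0 0 0 0 0.02 -1; 0 0 0 0 0 0.05 -1; 0 0 0 0 0 0.05 -1"

```text
t: 23.12
tcp_pos: [0.4803, -0.2311, 0.0804]
tcp_rot: [2.864, 1.29, 0.006]
force: [0.2, 1.3, 4.9]
grip_width: 0.0617
grasp_force: 64.1
```

```bash
python3 st.py
```

```text
23.125 [ 0.4803 -0.2311  0.0804] -41.52 F [0.2 1.3 4.9] M [ 0.209 -0.323  0.724] 0.06166838370098587 64.0630966401659 tilt [0.0036 0.0009]
```

Emit:
move_arm:
  plan: "0 0 0 0 0 0.025 -1; 0 0 0 0 0 0.05 -1"

```text
t: 23.38
tcp_pos: [0.4803, -0.2311, 0.0804]
tcp_rot: [2.869, 1.278, 0.006]
force: [1.1, 1.6, 5.0]
grip_width: 0.062
grasp_force: 64.0
```

```bash
python3 st.py
```

```text
23.375 [ 0.4803 -0.2311  0.0804] -41.99 F [1.1 1.6 5. ] M [ 0.168 -0.271  0.987] 0.061984280025047585 64.0026266919449 tilt [0.0035 0.0008]
```

Emit:
move_arm:
  plan: "0 0 0 0 0 0.03 -1; 0 0 0 0 0 0.06 -1"

```text
t: 23.62
tcp_pos: [0.4803, -0.2311, 0.0804]
tcp_rot: [2.875, 1.264, 0.005]
force: [0.3, 0.6, 5.1]
grip_width: 0.0618
grasp_force: 64.0
```

```bash
python3 st.py
```

```text
23.625 [ 0.4803 -0.2311  0.0804] -42.56 F [0.3 0.6 5.1] M [ 0.156 -0.261  1.208] 0.06179638124653125 63.95228633657098 tilt [0.0035 0.0007]
```

Emit:
move_arm:
  plan: "0 0 0 0 0 0.015 -1; 0 0 0 0 0 0.03 -1"

```text
t: 23.88
tcp_pos: [0.4803, -0.2311, 0.0804]
tcp_rot: [2.878, 1.257, 0.005]
force: [0.7, 0.5, 5.2]
grip_width: 0.062
grasp_force: 63.9
```

```bash
python3 st.py
```

```text
23.875 [ 0.4803 -0.2311  0.0804] -42.83 F [0.7 0.5 5.2] M [ 0.139 -0.261  1.291] 0.06198564262831352 63.931468524970114 tilt [0.0035 0.0006]
```

1.29 N m reached. Release and rise straight up.

Emit:
move_arm:
  plan: "0 0 0 0 0 0 0.6; 0 0 0 0 0 0 1; 0 0 0 0 0 0 1; 0 0 -0.3 0 0 0 1; 0 0 -1 0 0 0 1; 0 0 -2 0 0 0 1; 0 0 -3.2 0 0 0 1; 0 0 -4 0 0 0 1"

```text
t: 24.88
tcp_pos: [0.4794, -0.2317, 0.2426]
tcp_rot: [2.88, 1.25, 0.006]
force: [0.3, 0.1, -0.3]
grip_width: 0.0854
grasp_force: 0.0
```

Emit:
move_arm:
  plan: "0 -1 0 0 0 -1 1; -1 -1.5 0 0 0 -2 1; -2 -1.5 0 0 0 -2.7 1; -2 -1.5 0 0 0 -2.7 1; -2 -1.5 0 0 0 -2.7 1"

```text
t: 25.5
tcp_pos: [0.3807, -0.2489, 0.2397]
tcp_rot: [-2.511, -1.887, -0.004]
force: [-0.0, 0.3, -0.5]
grip_width: 0.0852
grasp_force: 0.0
```

```bash
python3 st.py; python3 - <<'E'
from h import *
t=[]
C=cal("wrist"); im,d=cams.grab_frame("wrist"); t.append(cv2.resize(im,(400,250)))
P=cloud("w",C,d,np.ones((400,640),bool)); q=P[:,:2]-[.479,-.2307]; a=np.radians(75); u=q@[np.cos(a),np.sin(a)]; v=q@[np.sin(a),-np.cos(a)]
k=(P[:,2]>.116)&(P[:,2]<.132)
for x in np.arange(.05,.25,.03):
    j=k&(abs(u-x)<.01)&(abs(v)<.022)
    if j.sum()>5: print(round(x,2),np.round(np.percentile(v[j],[2,50,98]),4),np.round(np.median(P[j,2]),4))
c=w2px(C,[.479,-.2307,.12])[0].astype(int); print(c)
cr=im[max(0,c[1]-45):c[1]+45,max(0,c[0]-72):c[0]+72]; t.append(cv2.resize(cr,(400,250),interpolation=cv2.INTER_CUBIC))
for n in ["scene","side"]:
    C=cal(n); im,d=cams.grab_frame(n); c=w2px(C,[.49,-.18,.12])[0].astype(int); cr=im[c[1]-40:c[1]+40,c[0]-64:c[0]+64]; t.append(cv2.resize(cr,(400,250),interpolation=cv2.INTER_CUBIC))
save("p5.png",np.vstack([np.hstack(t[:2]),np.hstack(t[2:])]))
E
```

```text
25.5 [ 0.3807 -0.2489  0.2397] -16.15 F [-0.   0.3 -0.5] M [-0.031  0.005 -0.006] 0.08515645467017943 0.0 tilt [0.0017 0.0015]
0.05 [-0.0059  0.0008  0.0096] 0.124
0.08 [-0.0045  0.0021  0.011 ] 0.124
[432 138]
```

View pics/p5.png

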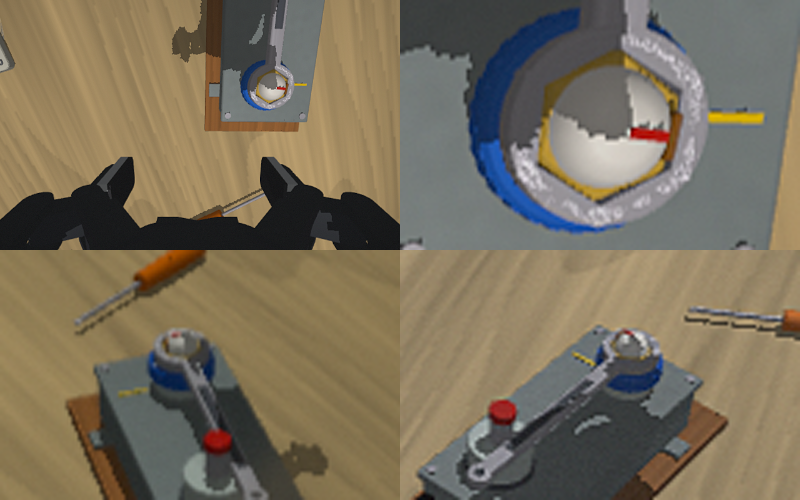

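The spanner sits on the hexagon with its handle resting against the conduit. The eye at (650,133) is about 0.1 rad clockwise of the aim line, within tolerance.

```bash
python3 -c "
from h import *
print(ticket.finish_job())"
```

```text
the job is handed in; nothing more can be done
None
```

I handed the job in: the spanner is seated on the hexagon with its handle resting against the conduit, and I tightened the lock ring clockwise to a measured 1.29 N m. The sensor stayed about 0.1 rad clockwise of its aim line, inside the 0.2 limit, and the arm touched nothing after release; the hand-in gave no verdict.

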